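Set the vanity lamp for make-up

TASK

Set the dressing-table lamp with closed fingers: first press down the raised end of the rocker on its control box, then press the long bar key, and then the round key, each fully in so that it stays in. Leave the square key unpressed. Only press: do not lift, tip or shove the key blocks, and leave the cosmetics around them undisturbed.

Things in the scene. Friction and masses are not known exactly. Their poses are not given: they have to be found in the camera images.
- control_box: The lamp's control box, fixed to the table: cream, 120 x 80 x 40 mm high. Origin at the centre of its underside; x along its 120 mm length, z up. The rocker lies along x on the middle of its top. May stand anywhere among the key blocks, turned by up to 1.2 rad.
- rocker (a joint): Black rocker switch on the control box, a plate 56 mm long (box x) by 26 mm wide by 10 mm thick, pivoted at its middle, 48 mm above the table, about the box's y axis. Value in rad: 0 is off (the end towards the box's +x is raised, tilted 0.22 rad), 0.44 is fully on (that end down, tilted 0.22 rad the other way). A small white dot marks the end that starts raised. It stays where it is left; about 3 N at the end moves it.
- rocker_end (a point): Point on the rocker's top face, at mid width, 22 mm from the pivot on the end that starts raised; it moves with the rocker: about 58 mm above the table at off and 48 mm at fully on.
- bar_block: Loose cream block, 66 x 66 x 34 mm high, about 0.35 kg, with the long bar key in the middle of its top. Origin at the centre of its underside, z up.
- bar_key (a joint): The bar key: black, 14 mm (block x) by 46 mm (block y), its top 9 mm above the block when out. Value in m: 0 is out, 0.006 fully in (still 3 mm proud). It has no spring: about 2.5 N moves it and it stays where it is left.
- bar_top (a point): Centre of the bar key's top face, moving with it: 43 mm above the table when out, 37 mm fully in.
- round_block: Loose block like bar_block, with the round key.
- round_key (a joint): The round key: black, 30 mm across, its top 9 mm above the block when out. Value in m, 0 out to 0.006 fully in, behaves as the bar key.
- round_top (a point): Centre of the round key's top face, moving with it: 43 mm above the table when out, 37 mm fully in.
- square_block: Loose block like bar_block, with the square key.
- square_key (a joint): The square key, to be left alone: black, 26 x 26 mm, otherwise as the round key.
- lipstick_a: Standing lipstick, 22 mm across, 75 mm tall, silver cap; a bystander. Origin at the centre of its underside, as for all bystanders.
- lipstick_b: Standing lipstick, 22 mm across, 75 mm tall, beige cap; a bystander.
- polish: Nail polish bottle, 26 x 26 mm and 64 mm tall with a black cap 16 mm across; a bystander.
- compact_round: Round compact, 64 mm across, 18 mm high, lying flat; a bystander.
- compact_square: Square compact, 66 x 66 x 21 mm, lying flat; a bystander.
- cream_jar: Cream jar, 50 mm across, 46 mm tall; a bystander.
- palette: Eyeshadow palette, 70 x 120 x 12 mm, lying flat; a bystander.
Not all that is in view belongs to the job. Leave any orange or purple look-alike of the round_block alone.

How it is judged:
By the outcome, as a careful person would: the job done as asked, in the order asked, and still so for the second after the job is handed in, with the robot touching nothing.
It also fails if it takes over 45 s, if anything falls off the work surface, if the arm or the gripper's body presses on something with over 40 N, if the wrist force passes 120 N, or if a joint passes its speed limit or range.

ROBOT

A 6-joint arm with a two-finger parallel gripper is mounted at the origin on the work surface. World frame = base frame: x ahead of the robot, y to its left, z up, the work surface at z = 0. Lengths are in m, angles in rad, forces in N, time in s.
With the tool pointing down it reaches from about 0.3 to 0.875 m from the base axis. Payload 6.4 kg.
Tool frame: the origin (TCP) lies midway between the tips of the shut fingers; the grasp point (between the pads) lies 19 mm behind it (ctrl.tcp_to_grasp is the distance from the TCP to the grasp point, in m); z points along the fingers, y is the direction in which the jaws open and shut (so a half turn about z gives the same grasp; the last joint's range is limited). The gripper opens to 85 mm and grips with 20 to 120 N. Pads are 22 mm wide; open, the fingers measure 114 mm over their backs; the gripper's body (76 mm by 85 mm) begins 54 mm behind the grasp point. The pads swing forward as they close: fully open they stand 13 mm farther back than shut.
Start: joints at [1.118, 0.181, 1.607, -0, 1.354, -0.206], TCP at [0.14, 0.558, 0.231] pointing down, gripper open.
Joint ranges: [-2.99, 2.99], [-0.89, 2.07], [0.3, 2.58], [-1.14, 4.28], [0, 2.63], [-3.12, 3.12]. Speed limits (rad/s): [2.57, 2.57, 3.01, 3.14, 3.14, 3.14].

INTERFACE

Orientations are given as a unit quaternion [w, x, y, z].
In Python, from bench import monitor, imaging, order, spotter, ctrl gives the robot as it stands.
- The arm moves only by the shell command python3 -m pendant 'ROWS'. ROWS is JSON, a list that holds one entry, the list of rows, each a list of 5 numbers: the shift along the world's x, y, z in mm, then the turn about the world's z in degrees, then the finger opening in mm, from 0 to 85.4. A call has 1 to 8 rows; each row shifts and turns the commanded pose from where the row before left it; what a row does not reach is not made up. A row lasts 1/8 s, in which the tool goes at most 62.5 mm and 10.7 degrees, less where a joint would pass 70% of its speed; a pose out of reach is approached as far as the arm can. A call with a gripper value outside its range is refused whole. The fingers move at their own pace and stop on an object; the grip force is fixed at half the most. Time passes only in rows, so rows that do not move let the fingers close. It gives the time, the measured TCP pose, the force and the opening at its end, in the units of the state.
- monitor.get_obs(): the state, without advancing time (a new reading comes with each control period).
- imaging.camera(name): name is "scene" or "top" or "wrist"; returns a dict with "img" (400x640x3 uint8, red, green, blue), "vfov" (degrees; the focal length in pixels is half the picture's height over the tangent of half this angle, whatever the lens; pixels are square), "cx", "cy" (the principal point, pixels), "origin" and "orientation" of the camera in the world. Camera axes: x right, y down, z forward; pixel columns grow to the right and rows downward; lengths in m; the calibration is good to about 2 mm. A picture is of the moment at which its call begins. There is no depth.
- order.hand_in(): hands the job in, once; it reports no verdict.
Trained networks look in the newest picture that a camera, given by its name, has taken for a name from the list of things; names that differ only in an ending like _2 or _b are one class to them, and where a whole thing is asked for, a point or a joint stands for the part that bears it (a point fixed in the world has none). Each returns a list of dicts, best first, with "confidence" (0 to 1); they miss things now and then, are a little off and sometimes report something else, mostly with a low value. They report only what shows in the picture. A call takes as long as a camera call. They do not tell look-alikes from the thing itself.
- spotter.recognise(camera, thing): "at" ([x, y, z] in m, in the coordinates of the camera as it stood for that picture, good to about 4 mm: the middle of the surface that is visible of it).
- spotter.tip_of(camera, thing): "at" ([x, y, z] in m, in the coordinates of the camera as it stood for that picture, good to about 4 mm: a listed point, or the origin of a listed thing).
The state is a dict: "time_s": time; "q": joint angles; "dq": joint speeds; "joint_efforts": joint torques, N m; "eef_pos": TCP position; "eef_rot": TCP orientation; "wrist_force": force on the tool from outside, world axes, zero at the start; "torque": the same for the moment, N m; "opening": opening from 0.0 (shut) to 1.0 (fully open).
Only numpy, scipy, OpenCV 4.12 (cv2) and the standard library are available. Lean on these libraries where they do the work, as an engineer would, in place of code of your own. Each camera call takes 0.05 s, during which the arm holds its last target. There are 200 camera calls.

## Working session

There is one attempt and no reset: what is moved stays moved. The work goes in short steps, Python scripts to look and compute and a shell command to move; the robot and the scene stay as the last step left them, time stands still between calls to the robot, and variables do not carry over. Pictures are saved under pics/ and viewed, about 8 in all and at most 12, crops included, and the job is handed in when it is done.

```bash
mkdir -p pics; cat > h.py <<'E'
import numpy as np, cv2
from scipy.spatial.transform import Rotation as R
from bench import monitor, imaging, order, spotter, ctrl
def cam(n,save=None):
    c=imaging.camera(n)
    if save: cv2.imwrite('pics/'+save,c['img'][:,:,::-1])
    q=c['orientation']; c['R']=R.from_quat([q[1],q[2],q[3],q[0]]).as_matrix(); c['o']=np.array(c['origin'])
    c['f']=c['img'].shape[0]/2/np.tan(np.radians(c['vfov'])/2); return c
def w(c,p): return c['o']+c['R']@np.array(p)
def px(c,P):
    p=c['R'].T@(np.array(P)-c['o']); return np.round([c['cx']+c['f']*p[0]/p[2],c['cy']+c['f']*p[1]/p[2]],1)
def ray(c,u,v,z):
    d=c['R']@np.array([(u-c['cx'])/c['f'],(v-c['cy'])/c['f'],1]); return c['o']+d*(z-c['o'][2])/d[2]
E
python3 - <<'E'
from h import *
for n in ['top','scene']:
    c=cam(n,n+'0.png'); print(n,c['o'],c['f'])
    for t in ['rocker_end','bar_top','round_top','square_key','control_box']:
        for d in spotter.tip_of(n,t)[:4]:
            P=w(c,d['at']); print(t,round(d['confidence'],2),P.round(3),px(c,P))
print(monitor.get_obs())
E
```

```text
top [0.43717734 0.03864718 1.21231028] 388.30696866321705
rocker_end 0.49 [0.463 0.31  0.054] [229.7 227.3]
bar_top 0.51 [0.454 0.028 0.042] [324.6 231.2]
round_top 0.63 [0.619 0.184 0.04 ] [273.8 176.4]
round_top 0.6 [0.75  0.31  0.048] [233.3 133.7]
round_top 0.52 [0.758 0.172 0.048] [278.2 131.6]
round_top 0.51 [0.647 0.421 0.043] [196.3 166.8]Traceback (most recent call last):
  File "<stdin>", line 5, in <module>
ValueError: it knows: bar_block, bar_top, compact_round, compact_square, control_box, cream_jar, lipstick, palette, polish, rocker_end, round_block, round_top, square_block
```

```bash
python3 - <<'E'
from h import *
for n in ['top','scene']:
    c=cam(n,n+'0.png'); print(n,c['o'],c['f'])
    for t in ['rocker_end','bar_top','round_top','square_block','control_box','lipstick','polish','cream_jar']:
        for d in spotter.tip_of(n,t)[:4]:
            P=w(c,d['at']); print(t,round(d['confidence'],2),P.round(3),px(c,P))
    if n=='top': cv2.imwrite('pics/topc.png',cv2.resize(c['img'][80:300,130:400,::-1],None,fx=2.7,fy=2.7,interpolation=2))
o=monitor.get_obs();print(o['time_s'],o['eef_rot'],o['opening'])
E
```

```text
top [0.43717734 0.03864718 1.21231028] 388.30696866321705
rocker_end 0.67 [0.465 0.311 0.055] [229.4 226.7]
rocker_end 0.66 [ 0.451 -0.155 -0.001] [383.2 232.8]
bar_top 0.64 [0.455 0.028 0.045] [324.7 230.9]
round_top 0.66 [0.651 0.424 0.04 ] [195.8 165.7]
round_top 0.64 [0.755 0.171 0.046] [278.8 132.7]
round_top 0.53 [0.618 0.187 0.041] [272.9 176.9]
round_top 0.42 [0.752 0.314 0.047] [232.2 133.3]
square_block 0.65 [ 0.594 -0.153 -0.003] [382.2 187.3]
square_block 0.26 [ 0.779  0.    -0.005] [333.8 129.8]
control_box 0.92 [0.454 0.329 0.002] [227.4 230.5]
lipstick 0.57 [ 0.62  -0.017  0.002] [339.  178.6]
polish 0.66 [ 0.45  -0.155  0.001] [383.4 233.3]
polish 0.23 [ 0.595 -0.154 -0.002] [382.5 187. ]
cream_jar 0.51 [ 0.415 -0.341 -0.003] [443.4 244.9]
scene [ 1.14578109 -0.20103921  0.67536924] 391.2283215253752
rocker_end 0.51 [0.467 0.314 0.054] [402.3 143.2]
bar_top 0.52 [0.454 0.024 0.043] [295.7 168.9]
bar_top 0.23 [ 0.45   0.324 -0.003] [398.8 155.7]
round_top 0.68 [0.756 0.311 0.039] [467.7 226. ]
round_top 0.67 [0.606 0.306 0.042] [428.  181.5]
round_top 0.59 [0.759 0.175 0.045] [414.7 243. ]
round_top 0.54 [0.62  0.182 0.044] [385.2 197.5]
square_block 0.57 [ 0.586 -0.158  0.003] [237.5 239.5]
square_block 0.53 [ 0.618  0.19  -0.002] [385.2 209.8]
square_block 0.44 [0.618 0.179 0.041] [383.3 198.2]
control_box 0.61 [0.45  0.328 0.001] [400.2 154.2]
lipstick 0.52 [ 0.517  0.161 -0.002] [355.9 185.3]
lipstick 0.5 [ 0.781  0.    -0.002] [339.5 291.2]
polish 0.71 [ 0.444 -0.155 -0.004] [225.2 198.2]
cream_jar 0.95 [ 0.419 -0.344  0.001] [142.1 209.9]
1.1 [5.48212868e-06 1.23070969e-01 9.92397872e-01 1.96307805e-05] 0.999089272616459
```

View pics/topc.png

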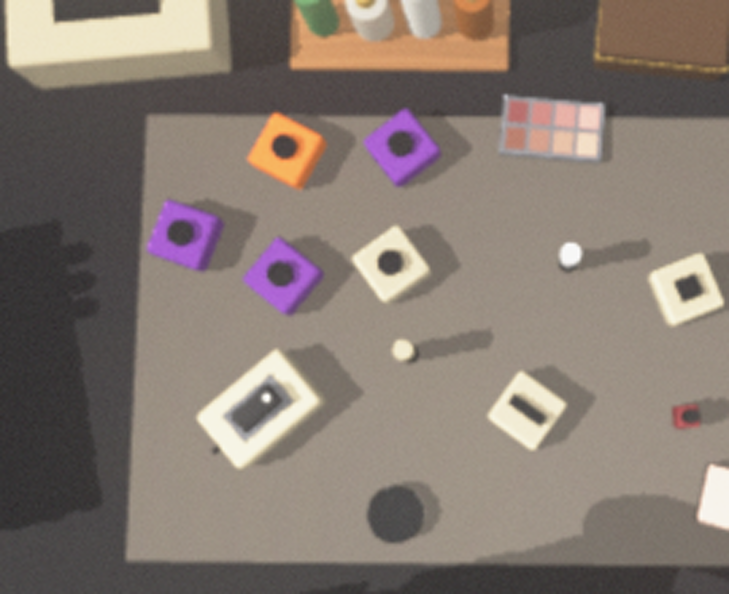

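View pics/scene0.png

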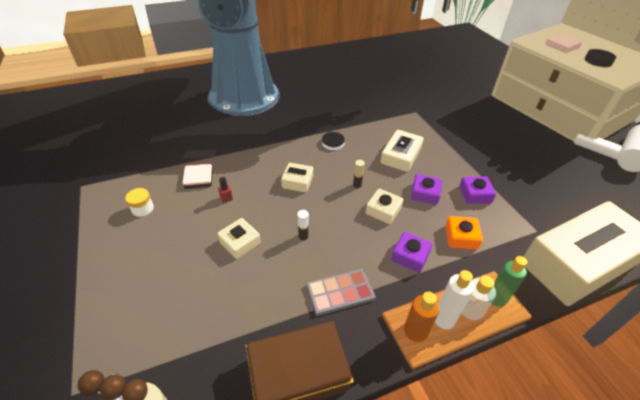

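The top crop (2.7x, offset 130,80) shows:
- **Control box:** about (227,231), with the white dot at (228,227).
- **Bar block:** (325,231).
- **Square block:** (385,187).
- **Beige lipstick:** (279,210).
- **Candidates for the round block:** cream (274,177), purple (278,133), (235,181) and (197,166), orange (235,134). I choose the cream one at (274,177), about (0.619, 0.185).

I'll shut the fingers, turn, and move towards the box, looking with the wrist camera.

```bash
python3 -m pendant '[[[60,-45,0,-9,0],[60,-45,0,-10,0],[60,-45,0,-9,0],[40,-45,0,-9,0],[40,-40,0,0,0],[0,0,0,0,0]]]'; python3 - <<'E'
from h import *
c=cam('wrist','w1.png')
for t in ['rocker_end','control_box','round_top','bar_top']:
    for d in spotter.tip_of('wrist',t)[:3]:
        P=w(c,d['at']); print(t,round(d['confidence'],2),P.round(4),px(c,P))
o=monitor.get_obs();print(o['time_s'],o['eef_pos'],o['opening'],o['wrist_force'])
E
```

```text
time_s: 1.85
eef_pos: [0.3732, 0.3576, 0.2315]
eef_rot: [0.0, 0.434, 0.901, 0.0]
wrist_force: [-0.2, 0.2, 0.1]
opening: -0.002
rocker_end 0.88 [0.4653 0.307  0.0563] [344.9 255.3]
rocker_end 0.43 [0.454  0.026  0.0026] [228.  350.8]
control_box 0.68 [0.4515 0.324  0.005 ] [341.3 223.3]
control_box 0.57 [ 4.537e-01  2.350e-02 -2.000e-04] [227.5 350.3]
round_top 0.97 [0.6506 0.4227 0.0414] [504.4 265.9]
round_top 0.88 [0.6052 0.3055 0.0452] [418.9 306.8]
round_top 0.75 [0.7505 0.3003 0.0448] [484. 358.]
2.1 [0.36948308 0.36101154 0.23123134] -0.0044045899509055205 [ 0.19552135  0.35768143 -0.33176931]
```

View pics/w1.png

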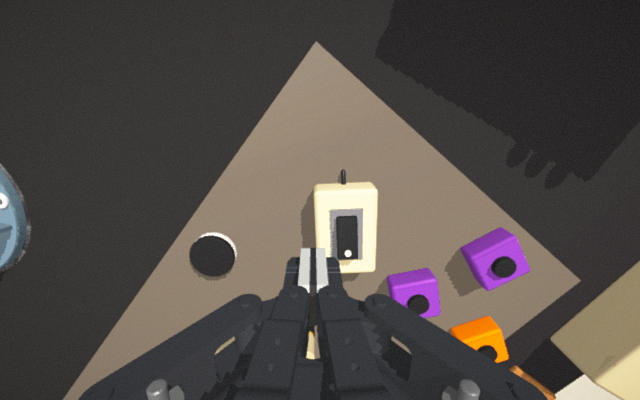

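The wrist picture shows the box upright at about (345,228), with the dot at (348,254) and the rocker's far end at about (347,217). The shut finger tips are at (313,252), and the tool's x axis lies along the box.

```bash
python3 - <<'E'
from h import *
c=cam('wrist')
a=ray(c,348,254,.058);b=ray(c,347,217,.046); k=[ray(c,*p,.04) for p in [(315,184),(376,182),(376,271)]]
print('dot',a.round(4),'far',b.round(4),np.degrees(np.arctan2(*(a-b)[1::-1])))
print('centre',((k[0]+k[2])/2).round(4),'L',np.linalg.norm(k[1]-k[2]),'W',np.linalg.norm(k[1]-k[0]),'ang',np.degrees(np.arctan2(*(k[2]-k[1])[1::-1])))
t=cam('top')
for n,p,z in [('dot',(228.5,227),.058),('bar',(325.6,231.1),.043),('round',(274.6,176.9),.043)]: print(n,ray(t,*p,z).round(4))
o=monitor.get_obs();print(o['eef_pos'],px(c,o['eef_pos']))
E
```

```text
dot [0.4628 0.3159 0.058 ] far [0.4331 0.35   0.046 ] -48.96188570928277
centre [0.4471 0.3353 0.04  ] L 0.12495971987311447 W 0.07404950858841537 ang -46.90885681396433
dot [0.4641 0.313  0.058 ]
bar [0.4544 0.0248 0.043 ]
round [0.6176 0.1812 0.043 ]
[0.36948193 0.36105771 0.23128473] [313.1 259.2]
```

```bash
python3 -m pendant '[[[32,-16,0,0,0],[32,-16,-40,0,0],[32,-16,-40,0,0],[0,0,-40,0,0],[0,0,-30,0,0],[0,0,0,0,0],[0,0,0,0,0]]]'; python3 - <<'E'
from h import *
c=cam('scene'); P=monitor.get_obs()['eef_pos'];print(P, monitor.get_obs()['wrist_force'])
u,v=map(int,px(c,P)); a=c['img'][v-50:v+40,u-60:u+60,::-1]
c=cam('wrist'); u,v=map(int,px(c,P));b=c['img'][v-45:v+45,u-60:u+60,::-1]
cv2.imwrite('pics/r1.png',np.hstack([cv2.resize(i,(400,300),interpolation=2) for i in (a,b)]))
E
```

```text
time_s: 3.08
eef_pos: [0.4669, 0.313, 0.0826]
eef_rot: [0.001, 0.431, 0.902, 0.001]
wrist_force: [0.2, -0.0, 0.0]
opening: 0.002
[0.46740343 0.31309342 0.0830878 ] [ 0.74923816 -0.74322455  0.26227069]
```

View pics/r1.png

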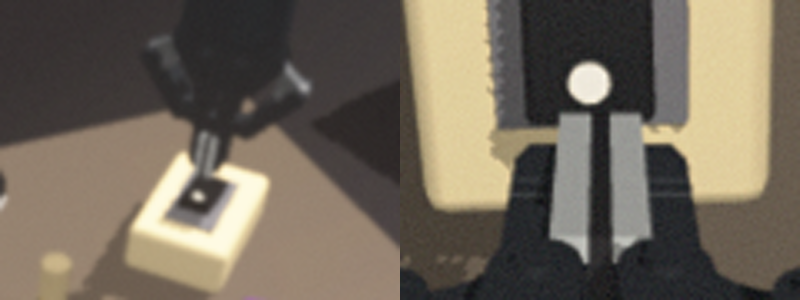

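The tips hang just in front of the dot in both views, laterally centred to within about 3 px. I'll recompute the dot from this closer picture.

```bash
python3 - <<'E'
from h import *
c=cam('wrist'); P=monitor.get_obs()['eef_pos']; u,v=map(int,px(c,P)); print(P,u,v,c['o'])
d=ray(c,u-60+189/400*120,v-45+82/300*90,.0585); e=ray(c,u-60+189/400*120,v-45+123/300*90,.0585)
print('dot',d,'end edge',e)
a=np.radians(-49); X=np.array([np.cos(a),np.sin(a)]);Y=np.array([-X[1],X[0]])
for q in (d,e): print((P-q)[:2]@X,(P-q)[:2]@Y)
E
```

```text
[0.4674941  0.31290815 0.08317023] 312 259 [0.41402762 0.37818607 0.22724929]
dot [0.46486494 0.31198493 0.0585    ] end edge [0.47051711 0.30490401 0.0585    ]
0.001028124610400455 0.002589939767883521
-0.008024073943169735 0.0029696986521193275
```

```bash
python3 -m pendant '[[[1,-6,-10,0,0],[0,0,-10,0,0],[0,0,-3,0,0],[0,0,-3,0,0],[0,0,-2,0,0],[0,0,-2,0,0],[0,0,0,0,0]]]'; python3 -m pendant '[[[0,0,-1,0,0],[0,0,0,0,0]]]'
```

```text
time_s: 4.1
eef_pos: [0.4679, 0.3062, 0.0515]
eef_rot: [0.0, 0.432, 0.902, 0.0]
wrist_force: [1.0, -2.0, 2.2]
opening: -0.005
time_s: 4.35
eef_pos: [0.4679, 0.3061, 0.0505]
eef_rot: [0.0, 0.432, 0.902, 0.0]
wrist_force: [2.6, -2.1, 2.8]
opening: 0.002
```

```bash
python3 -m pendant '[[[0,0,-1,0,0],[0,0,0,0,0]]]'; python3 -m pendant '[[[0,0,-1,0,0],[0,0,0,0,0]]]';  python3 -m pendant '[[[0,0,-1,0,0],[0,0,0,0,0]]]'
```

```text
time_s: 4.6
eef_pos: [0.4678, 0.3062, 0.0494]
eef_rot: [0.0, 0.432, 0.902, 0.0]
wrist_force: [2.6, -1.9, 3.5]
opening: -0.003
time_s: 4.85
eef_pos: [0.4679, 0.3062, 0.049]
eef_rot: [0.0, 0.432, 0.902, 0.0]
wrist_force: [1.8, -3.1, 8.1]
opening: 0.003
time_s: 5.1
eef_pos: [0.468, 0.3062, 0.0487]
eef_rot: [0.0, 0.432, 0.902, 0.0]
wrist_force: [-1.7, -6.2, 14.8]
opening: -0.002
```

```bash
python3 -m pendant '[[[0,0,-1,0,0],[0,0,0,0,0],[0,0,20,0,0],[0,0,40,0,0],[0,0,30,0,0],[-6,-30,0,0,0],[0,-60,0,0,0],[0,-60,0,0,0]]]'; python3 -m pendant '[[[0,-50,0,0,0],[-4,-50,0,0,0],[0,0,0,0,0],[0,0,0,0,0]]]'; python3 - <<'E'
from h import *
P=monitor.get_obs()['eef_pos'];print(P)
c=cam('scene'); print([px(c,q) for q in ([.4675,.309,.048],[.433,.35,.058])])
a=c['img'][115:175,360:440,::-1]
for d in spotter.tip_of('scene','rocker_end')[:2]: print('re',d['confidence'],w(c,d['at']))
c=cam('wrist')
for d in spotter.tip_of('wrist','bar_top')[:2]: print('bar',d['confidence'],w(c,d['at']),px(c,w(c,d['at'])))
b=c['img'][160:340,190:430,::-1]; print(px(c,P))
cv2.imwrite('pics/b1.png',np.hstack([cv2.resize(i,(400,300),interpolation=2) for i in (a,b)]))
E
```

```text
time_s: 6.1
eef_pos: [0.4599, 0.1557, 0.1354]
eef_rot: [-0.001, 0.431, 0.902, 0.0]
wrist_force: [0.8, -0.8, 0.7]
opening: 0.001
time_s: 6.6
eef_pos: [0.4568, 0.0568, 0.1357]
eef_rot: [-0.001, 0.432, 0.902, 0.0]
wrist_force: [-0.6, -0.7, 0.3]
opening: 0.0
[0.45680535 0.05679856 0.13571488]
[array([400.3, 145.7]), array([407.7, 132.1])]
re 0.55 [0.4687228  0.31330923 0.04552132]
re 0.43 [ 0.45192175  0.32733236 -0.00103249]
bar 0.91 [0.45248042 0.02357976 0.04468228] [285.5 230.3]
[312.1 259.6]
```

View pics/b1.png

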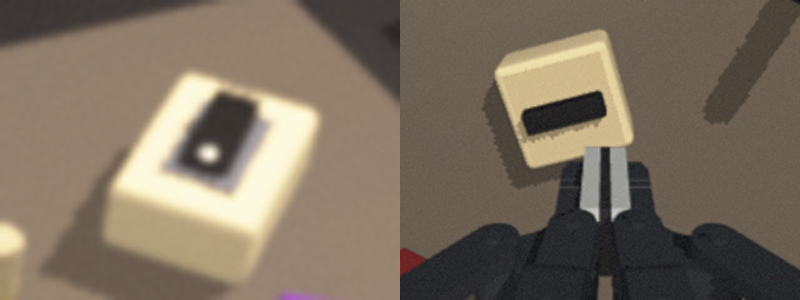

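The left crop shows the rocker's dot end down. In the wrist picture the bar key's centre is at about (289,228).

```bash
python3 - <<'E'
from h import *
c=cam('wrist'); P=monitor.get_obs()['eef_pos']; print(P,ray(c,289,227.8,.043), (ray(c,289,227.8,.043)-P)*1000)
E
```

```text
[0.45725246 0.05727131 0.13609926] [0.45410611 0.02674701 0.043     ] [ -3.14635156 -30.52430471 -93.09926452]
```

```bash
python3 -m pendant '[[[-3,-32,0,16,0],[0,0,-35,5,0],[0,0,-35,0,0],[0,0,-13,0,0],[0,0,0,0,0],[0,0,0,0,0]]]'; python3 - <<'E'
from h import *
c=cam('wrist'); P=monitor.get_obs()['eef_pos']; print(P,px(c,P))
cv2.imwrite('pics/b2.png',cv2.resize(c['img'][190:310,240:400,::-1],(640,480),interpolation=2))
E
```

```text
time_s: 7.6
eef_pos: [0.4555, 0.0242, 0.0544]
eef_rot: [0.001, 0.304, 0.953, 0.0]
wrist_force: [-0.6, -0.0, 0.0]
opening: -0.0
[0.45563312 0.02407991 0.05456034] [313.4 259.6]
```

View pics/b2.png

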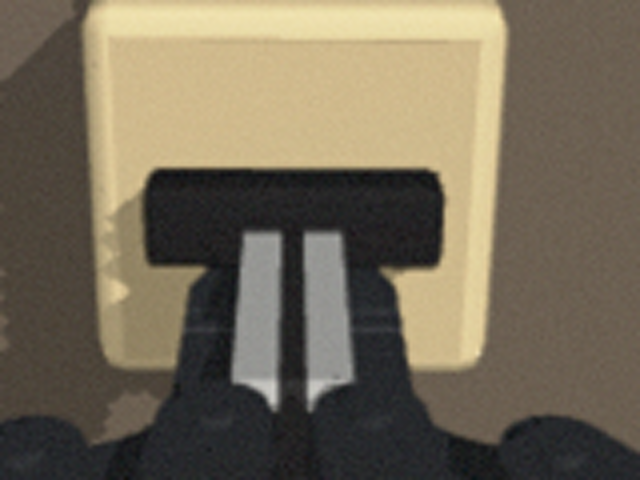

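The fingers are in line with the bar and centred along it. The key's top face spans about crop rows 172–265, so I'll check the offset across the bar.

```bash
python3 - <<'E'
from h import *
c=cam('wrist'); P=monitor.get_obs()['eef_pos']; print(c['o'],c['R'][:,2])
print('tcp dropped',px(c,[P[0],P[1],.043]))
f=lambda x,y,z:ray(c,240+x/4,190+y/4,z)
A,B,C=f(293,172,.043),f(293,200,.043),f(293,265,.043)
print([(q-P)[:2].round(4) for q in (A,B,C)],np.linalg.norm(A-C))
# block back/front top edges z=.034
a,b=f(293,35,.034),f(293,5,.034);print((a-P)[:2],(b-P)[:2],'left/right',(f(100,200,.034)-P)[:2],(f(492,200,.034)-P)[:2], np.linalg.norm(f(100,200,.034)-f(492,200,.034)))
e=np.array(c['R'][:,1]);print('img down dir',e, 'from back edge 33mm:', b+33e-3*np.r_[e[:2]/np.linalg.norm(e[:2]),0]-P)
E
```

```text
[0.38634559 0.07254964 0.19846694] [ 0.27075684 -0.19066313 -0.9435774 ]
tcp dropped [313.2 249.5]
[array([-0.009 ,  0.0064]), array([-0.0052,  0.0037]), array([ 0.0038, -0.0027])] 0.015799928165148743
[-0.02422106  0.01725686] [-0.02810101  0.02001234] left/right [-0.01944888 -0.02398791] [0.01693494 0.02708523] 0.06270763796687157
img down dir [ 0.76864633 -0.54728766  0.33114806] from back edge 33mm: [-0.00121896  0.00087192 -0.02053081]
```

```bash
python3 -m pendant '[[[-2,2,-6,0,0],[0,0,-4,0,0],[0,0,-2,0,0],[0,0,-2,0,0],[0,0,0,0,0]]]'; python3 -m pendant '[[[0,0,-2,0,0],[0,0,0,0,0]]]'; python3 -m pendant '[[[0,0,-1,0,0],[0,0,0,0,0]]]'
```

```text
time_s: 8.32
eef_pos: [0.4524, 0.0261, 0.0391]
eef_rot: [-0.0, 0.304, 0.953, -0.0]
wrist_force: [-0.1, -0.2, 0.7]
opening: 0.001
time_s: 8.57
eef_pos: [0.4525, 0.026, 0.0372]
eef_rot: [0.0, 0.304, 0.953, -0.0]
wrist_force: [0.1, 0.2, 0.3]
opening: 0.0
time_s: 8.82
eef_pos: [0.4526, 0.026, 0.037]
eef_rot: [-0.0, 0.304, 0.953, -0.0]
wrist_force: [-3.6, -0.2, 10.7]
opening: -0.0
```

```bash
python3 -m pendant '[[[0,0,-1,0,0],[0,0,0,0,0]]]'; python3 -m pendant '[[[0,0,20,0,0],[0,0,40,0,0],[0,0,30,0,0],[40,35,0,0,0],[40,40,0,0,0],[40,40,0,0,0],[20,15,0,0,0],[0,0,0,0,0]]]'; python3 - <<'E'
from h import *
P=monitor.get_obs()['eef_pos'];print(P)
c=cam('scene')
a=c['img'][145:205,255:335,::-1]
for d in spotter.tip_of('scene','bar_top')[:2]: print('bar',d['confidence'],w(c,d['at']))
c=cam('wrist')
for d in spotter.tip_of('wrist','round_top')[:3]: print('round',d['confidence'],w(c,d['at']),px(c,w(c,d['at'])))
b=c['img'][160:340,190:430,::-1]; print(px(c,P))
cv2.imwrite('pics/c1.png',np.hstack([cv2.resize(i,(400,300),interpolation=2) for i in (a,b)]))
E
```

```text
time_s: 9.07
eef_pos: [0.4526, 0.026, 0.0368]
eef_rot: [-0.0, 0.304, 0.953, -0.0]
wrist_force: [-8.5, 0.9, 20.4]
opening: -0.001
time_s: 10.07
eef_pos: [0.5931, 0.1571, 0.1248]
eef_rot: [-0.0, 0.303, 0.953, -0.0]
wrist_force: [0.3, 0.8, -0.1]
opening: -0.001
[0.59311993 0.15711325 0.12477337]
bar 0.5 [0.45277397 0.02527339 0.03508056]
round 0.88 [0.60661643 0.30501872 0.04643457] [487.7 118.2]
round 0.71 [0.75505885 0.17499724 0.04655092] [426.7 328.6]
round 0.66 [0.75056206 0.30496835 0.04689607] [556.  257.1]
[316.9 260.2]
```

View pics/c1.png

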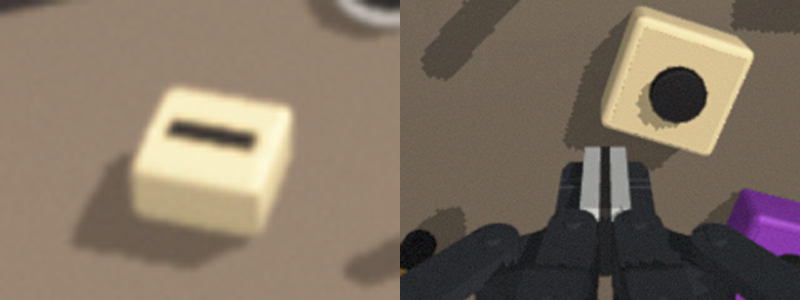

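The bar key now sits low in its block. The wrist picture shows the cream round block, its key's centre at about (357,216), with a purple look-alike at lower right.

```bash
python3 - <<'E'
from h import *
c=cam('wrist'); P=monitor.get_obs()['eef_pos']; r=ray(c,357.4,216.4,.043); print(P,r,(r-P)*1000)
E
```

```text
[0.59165653 0.15529725 0.12517771] [0.61849767 0.18236786 0.043     ] [ 26.84114397  27.07060372 -82.17770857]
```

```bash
python3 -m pendant '[[[27,27,0,0,0],[0,0,-30,0,0],[0,0,-30,0,0],[0,0,-12,0,0],[0,0,0,0,0],[0,0,0,0,0]]]'; python3 - <<'E'
from h import *
c=cam('wrist'); P=monitor.get_obs()['eef_pos']; print(P,px(c,P),px(c,[P[0],P[1],.043]))
cv2.imwrite('pics/c2.png',cv2.resize(c['img'][190:310,240:400,::-1],(640,480),interpolation=2))
f=lambda x,y,z:ray(c,240+x/4,190+y/4,z)
E
```

```text
time_s: 11.08
eef_pos: [0.6205, 0.183, 0.0548]
eef_rot: [0.001, 0.304, 0.953, 0.0]
wrist_force: [-0.2, -0.4, -0.7]
opening: -0.003
[0.62061162 0.18307406 0.05500586] [313.7 259.5] [313.6 249.4]
```

View pics/c2.png

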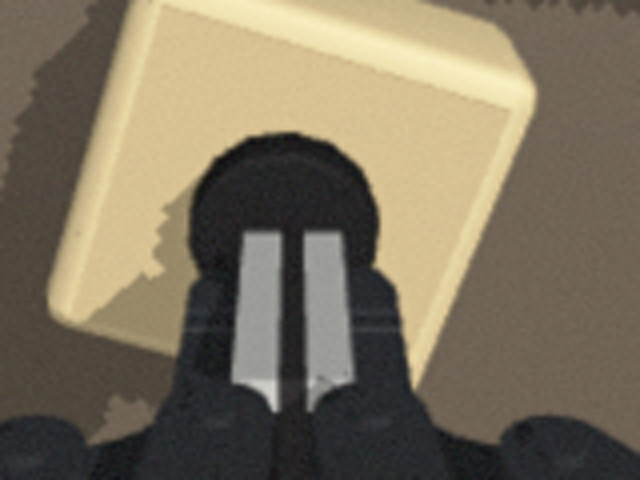

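The key's top face is centred at about crop (284,244). The TCP drops to (294,238), which is within 2 mm, so I'll press.

```bash
python3 -m pendant '[[[0,0,-6,0,0],[0,0,-4,0,0],[0,0,-2,0,0],[0,0,-2,0,0],[0,0,-2,0,0],[0,0,0,0,0]]]'; python3 -m pendant '[[[0,0,-2,0,0],[0,0,0,0,0]]]'; python3 -m pendant '[[[0,0,-1,0,0],[0,0,0,0,0]]]'
```

```text
time_s: 11.88
eef_pos: [0.6195, 0.1831, 0.0371]
eef_rot: [0.0, 0.304, 0.953, 0.0]
wrist_force: [0.8, -0.2, 0.3]
opening: -0.002
time_s: 12.12
eef_pos: [0.6196, 0.1832, 0.037]
eef_rot: [0.0, 0.304, 0.953, -0.0]
wrist_force: [-5.8, -0.3, 13.2]
opening: 0.003
time_s: 12.38
eef_pos: [0.6196, 0.1832, 0.0369]
eef_rot: [0.0, 0.304, 0.953, -0.0]
wrist_force: [-9.4, -2.2, 17.5]
opening: 0.0
```

Bottomed out at 37 mm. I'll lift clear, move aside and check everything.

```bash
python3 -m pendant '[[[0,0,20,0,0],[0,0,50,0,0],[0,0,50,0,0],[0,0,50,0,0],[-40,-40,20,0,0],[-40,-40,0,0,0],[-40,-40,0,0,0],[0,0,0,0,0]]]'; python3 - <<'E'
from h import *
for n in ['scene','top']:
    c=cam(n,n+'9.png')
    for t in ['rocker_end','bar_top','round_top','square_block','round_block','bar_block']:
        for d in spotter.tip_of(n,t)[:4]:
            P=w(c,d['at']); print(n,t,round(d['confidence'],2),P.round(3))
    if n=='scene': a=cv2.resize(c['img'][120:270,210:450,::-1],(800,500),interpolation=2)
    old=cv2.imread('pics/%s0.png'%n); D=cv2.absdiff(old,c['img'][:,:,::-1].copy()).max(2)
cv2.imwrite('pics/f.png',a)
E
```

```text
time_s: 13.38
eef_pos: [0.4972, 0.0614, 0.2244]
eef_rot: [-0.0, 0.305, 0.952, -0.0]
wrist_force: [0.3, 1.0, 0.4]
opening: -0.0
scene rocker_end 0.55 [0.469 0.316 0.044]
scene bar_top 0.44 [0.468 0.312 0.047]
scene round_top 0.7 [0.759 0.176 0.044]
scene round_top 0.65 [0.606 0.307 0.043]
scene round_top 0.57 [0.621 0.178 0.039]
scene round_top 0.51 [0.656 0.423 0.044]
scene square_block 0.85 [ 0.586 -0.152  0.003]
scene square_block 0.65 [ 0.456  0.029 -0.004]
scene round_block 0.89 [ 0.752  0.309 -0.   ]
scene round_block 0.88 [ 0.757  0.174 -0.003]
scene round_block 0.83 [ 0.621  0.186 -0.002]
scene round_block 0.64 [ 0.653  0.422 -0.002]
scene bar_block 0.72 [ 0.454  0.024 -0.004]
top rocker_end 0.45 [0.464 0.309 0.044]
top bar_top 0.49 [0.454 0.025 0.038]
top round_top 0.63 [0.758 0.172 0.045]
top round_top 0.51 [0.65  0.425 0.041]
top round_top 0.44 [0.605 0.305 0.045]
top round_top 0.42 [0.753 0.308 0.045]
top square_block 0.64 [ 0.589 -0.154 -0.007]
top round_block 0.96 [0.655 0.422 0.002]
top round_block 0.85 [ 0.758  0.174 -0.   ]
top round_block 0.76 [ 0.598  0.304 -0.002]
top round_block 0.7 [ 0.753  0.31  -0.001]
top bar_block 0.71 [ 0.452  0.024 -0.001]
```

View pics/f.png

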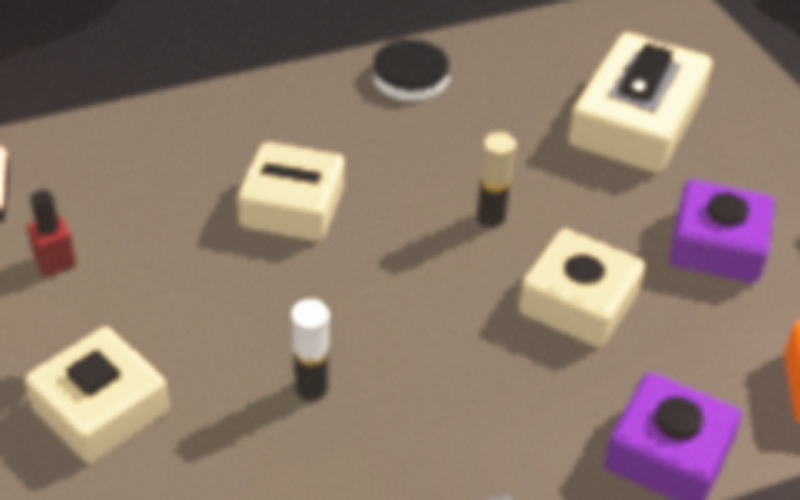

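The final view shows the dot end of the rocker down, the bar and round keys low, the square key still out and everything else standing where it was.

```bash
python3 -c "
from h import *
print(order.hand_in())"
```

```text
the job is handed in; nothing more can be done
None
```

I pressed the rocker's raised end, then the bar key, then the round key on the cream block, all with closed fingers, and handed the job in at about 13.5 s.

| Press | Depth at the stop | Last force reading |
|---|---|---|
| Rocker | TCP about 49 mm | 15 N upward, before a final 1 mm press |
| Bar key | 37 mm (fully in is 37 mm) | about 20 N upward |
| Round key | 37 mm (fully in is 37 mm) | about 18 N upward |

- **What the last pictures showed:** The rocker's dot end is down, and the bar and round keys sit low. The square key is still out. The bar, round and square blocks are within about 8 mm of where I first measured them, close to the networks' error. The lipsticks, polish and round compact look undisturbed. The jar, palette and square compact were outside that crop, and the arm never went near them.
- **Rocker depth:** The networks put its end at 44 mm, below the 48 mm expected at fully on but about within their error. The hard stop under the finger is the stronger evidence that it is fully on.
- **Failed checks:** In the last top picture the network did not report the cream round block or its key. In the last scene picture it did, with the key top at 39 mm. It also gave some false hits, such as "bar_top" on the rocker, which I discounted against the pictures.

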